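# Clear the drawing board and hold it out over the edge of its stand

## Robot

A 7-joint arm with a two-finger parallel gripper is mounted at the origin on the work surface. World frame = base frame: x ahead of the robot, y to its left, z up, the work surface at z = 0. Lengths are in mm, angles in degrees, forces in N, time in s.
With the tool pointing down it reaches from about 425 to 1025 mm from the base axis. Payload 3.6 kg.
Tool frame: the origin (TCP) lies where the fingers leave the gripper's body, on its centre line; the fingertips stand 73 mm ahead of it and the grasp point (between the pads) lies 54 mm ahead of it; z points along the fingers, y is the line along which they close (so a half turn about z gives the same grasp; the last joint's range is limited). The gripper opens to 85 mm and grips with 20 to 120 N. Pads are 22 mm wide; open, the fingers measure 114 mm over their backs; the gripper's body (76 mm by 85 mm) begins 54 mm behind the grasp point. The pads swing forward as they close: fully open they stand 13 mm farther back than shut.
Start: joints at [66.893, 33.873, 2.773, 92.16, -1.908, 54.013, -1.931], TCP at [221.033, -690.488, 303.902] pointing down, gripper open.
Joint ranges: [-153.93, 153.93], [-27.13, 128.08], [-72.61, 78.16], [10.71, 143.7], [-87.88, 267.88], [4.46, 118.87], [-176.78, 176.78]. Speed limits (degrees/s): [147.25, 147.25, 180, 180, 180, 180, 180].

## Interface

Orientations are given as [roll, pitch, yaw] about the fixed x, y, z axes, in that order (R = Rz(yaw) Ry(pitch) Rx(roll)).
In Python, from station import manip gives the robot as it stands.
- The arm moves only by the tool jog_arm, never from a script. Its argument "motion" is text: rows parted by semicolons, each of 6 numbers parted by spaces: the shift along the tool's x, y, z in cm, then the turn, a rotation vector about the tool's x, y, z in degrees. In form: tx ty tz wx wy wz; .... A call has 1 to 5 rows; each row is the pose to reach, as a shift and turn from the pose commanded when the call began, along the tool's axes at that moment; what a row does not reach only later rows make up. A row lasts 1/10 s, in which the tool goes at most 50 mm and 8.59 degrees, less where a joint would pass 70% of its speed; a pose out of reach is approached as far as the arm can. A call with a gripper value outside its range is refused whole. "claw" is the finger opening in cm, from 0 to 8.54, set as the call begins (left out, the last holds). The fingers move at their own pace and stop on an object; "grip_force" is the grip in N (left out, the last holds). Time passes only in rows, so rows that repeat a pose let the fingers close. It gives the time, the measured TCP pose, the force, the opening and the grip force at its end, in the units of the state.
- manip.get_obs(): the state, without advancing time (a new reading comes with each control period).
- manip.camera(name): name is "scene" or "top" or "wrist"; returns (picture, depth): 400x640x3 uint8, red, green, blue; 400x640 float32, mm along the optical axis (not along the pixel's ray), 0 where there is no reading.
- manip.camera_params(name): a dict with "intrinsics" (3x3 intrinsics, pixels), "R" (3x3) and "t" (3): a world point X has camera coordinates R X + t; the wrist camera has in their place "hand_eye" (4x4, takes a point from camera to tool coordinates, whose origin is the TCP and whose axes are the flange's). Camera axes: x right, y down, z forward; pixel columns grow to the right and rows downward; lengths in mm; the calibration is good to about 2 mm. The wrist camera is an equidistant fisheye: a pixel r from the principal point sees the ray r / f radians off the axis. A picture is of the moment at which its call begins: read the wrist's pose just before it. camera_params takes no time and is no camera call.
- manip.finish_job(): hands the job in; it is judged then, once.
The state is a dict: "t": time; "q": joint angles; "dq": joint speeds; "joint_torque": joint torques, N m; "tool_pos": TCP position; "ee_rot": TCP orientation; "wrist_force": force on the tool from outside, world axes, zero at the start; "torque": the same for the moment, N m; "opening": opening from 0.0 (shut) to 1.0 (fully open); "grip_force": force on a finger pad.
Only numpy, scipy, OpenCV 4.12 (cv2) and the standard library are available. Lean on these libraries where they do the work, as an engineer would, in place of code of your own. Each camera call takes 0.05 s, during which the arm holds its last target. There are 200 camera calls.

## Task

Clear the drawing board first: lay both markers in the shallow pen tray and stand the ink jar upright in the square box. Then slide the board straight out over the front of its stand, away from you, until the dark line drawn across it is level with the upright blade of the steel edge gauge beside the stand, and finish still holding the board by its rear so that it stays flat on the stand and does not tip; leave everything else on the table alone.

Things in the scene. Friction and masses are not known exactly. Their poses are not given: they have to be found in the camera images.
- board: Plywood drawing board 250 (x) x 270 (y) x 12 mm, about 0.45 kg, loose on the stand. Origin: centre of its underside; x to its front end (away from the robot), z up. On its top, 108 mm behind its centre, stands a wooden grip cleat, 18 (x) x 80 (y) x 34 mm high. It balances about 130 mm behind its front edge: with more overhang it tips unless its rear is held down.
- board_cleat (a point): Centre of the top face of the board's grip cleat (46 mm above the board's underside, 108 mm behind the board's centre, 233 mm behind the front edge); axes as the board's.
- board_line (a point): Middle of the dark line, 4 mm wide, drawn straight across the whole width of the board's top face, 35 mm behind the board's centre (73 mm ahead of the cleat's middle, 160 mm behind the front edge); axes as the board's.
- stand: Low white riser fixed to the table, 210 (x) x 300 (y) x 60 mm high, on two cheeks. Origin: centre of its underside, on the table; x points away from the robot, the way the board is slid. The board lies on its flat top, with no rails.
- stand_edge (a point): Middle of the stand's upper front edge (105 mm ahead of its centre, 60 mm high); axes as the stand's.
- gauge: Steel edge gauge fixed to the table close beside the stand's front corner, on the left (+y), turned as the stand is: foot plate 70 x 40 x 8 mm and upright blade 8 mm thick in x, 30 mm wide (y from 0 to 30 mm in its frame), top 90 mm above the table. Origin: on the table under the middle of the blade's thickness, at the blade's end nearest the board.
- gauge_mark (a point): The mark: middle of the blade's thickness at the height of the board's top (72 mm), at the blade's end nearest the board. x parallel to the stand's x. The board is out far enough when board_line has x = 0 in this frame; 155 to 180 mm of the board then overhang the stand.
- marker_a: Flat-sided felt marker, 122 mm long (its x), 20 mm wide (22 mm at the cap, the last 44 mm on +x), 16 mm high, 30 g, lying on the board. Origin: centre of its underside.
- marker_b: A second marker just like marker_a.
- ink_jar: Small round glass ink jar with black lid, standing on the board: body 44 mm across, 60 mm high in all, lid 46 mm across over the top 24 mm, 120 g. Origin: centre of its underside, z up.
- pen_tray: Open shallow aluminium tray fixed to the table, 210 (x) x 140 (y) x 25 mm high outside, walls and floor 5 mm. Origin: centre of its underside. It stands left or right of the stand.
- jar_box: Open square cardboard box fixed to the table, 130 x 130 x 35 mm high outside, walls and floor 5 mm. Origin: centre of its underside. It stands on the other side from the pen tray.
- tape_roll: Bystander: roll of masking tape lying flat, 104 mm across, 50 mm high. Origin: centre of its underside.
- glue_bottle: Bystander: white bottle, 48 mm across, 110 mm high. Origin: centre of its underside.
- paint_jar: Bystander: wide jar, 72 mm across, 75 mm high, standing on the table (not the ink jar). Origin: centre of its underside.
- notebook: Bystander: notebook 90 x 140 x 14 mm lying on the table in front of the stand, below the board's path. Origin: centre of its underside.
- eraser: Bystander: rubber eraser 50 x 24 x 14 mm. Origin: centre of its underside.
- brush_cup: Bystander: white cup with brushes, 76 mm across, cup 100 mm high, brushes to 190 mm. Origin: centre of its underside.

How it is judged (in metres and radians):
On the way:
1. both markers lie in the pen tray and the ink jar stands in the box, let go, while the board has not yet been slid out (its line still more than 60 mm short of the gauge mark) (x of marker_a in the frame of pen_tray between -0.1 and 0.1 m and y of marker_a in the frame of pen_tray between -0.065 and 0.065 m and z of marker_a in the frame of pen_tray between -0.005 and 0.03 m and x of marker_b in the frame of pen_tray between -0.1 and 0.1 m and y of marker_b in the frame of pen_tray between -0.065 and 0.065 m and z of marker_b in the frame of pen_tray between -0.005 and 0.03 m and x of ink_jar in the frame of jar_box between -0.06 and 0.06 m and y of ink_jar in the frame of jar_box between -0.06 and 0.06 m and z of ink_jar in the frame of jar_box between -0.005 and 0.02 m and angle between ink_jar's own z axis and vertical below 0.2 rad and contact force between the fingers and marker_a below 0.1 N and contact force between the fingers and marker_b below 0.1 N and contact force between the fingers and ink_jar below 0.1 N and linear speed of each of marker_a, marker_b, ink_jar below 0.05 m/s and x of board_line in the frame of gauge_mark below -0.06 m), for 0.2 s.
At the end, for the whole second after the job is handed in: Markers in the tray, jar upright (0.2 rad) in the box, all let go; board line within 10 mm of the mark, under 40 mm off the stand's centre line, within 0.1 rad of straight, flat (0.05 rad; underside at 53-66 mm), at rest, fingers on it with over 0.5 N, touching no gauge or bystander (x of marker_a in the frame of pen_tray between -0.1 and 0.1 m and y of marker_a in the frame of pen_tray between -0.065 and 0.065 m and z of marker_a in the frame of pen_tray between -0.005 and 0.03 m and x of marker_b in the frame of pen_tray between -0.1 and 0.1 m and y of marker_b in the frame of pen_tray between -0.065 and 0.065 m and z of marker_b in the frame of pen_tray between -0.005 and 0.03 m and x of ink_jar in the frame of jar_box between -0.06 and 0.06 m and y of ink_jar in the frame of jar_box between -0.06 and 0.06 m and z of ink_jar in the frame of jar_box between -0.005 and 0.02 m and angle between ink_jar's own z axis and vertical below 0.2 rad and contact force between the fingers and marker_a below 0.1 N and contact force between the fingers and marker_b below 0.1 N and contact force between the fingers and ink_jar below 0.1 N and linear speed of each of marker_a, marker_b, ink_jar below 0.05 m/s and x of board_line in the frame of gauge_mark between -0.01 and 0.01 m and y of board in the frame of stand between -0.04 and 0.04 m and height (world z) of board between 0.053 and 0.066 m and angle between board's own z axis and vertical below 0.05 rad and angle between the x axis of board and the x axis of stand, either way round below 0.1 rad and linear speed of board below 0.01 m/s and contact force between the fingers and board above 0.5 N and contact force between board and gauge below 0.3 N and contact force between board and tape_roll below 0.1 N and contact force between board and glue_bottle below 0.1 N and contact force between board and paint_jar below 0.1 N and contact force between board and notebook below 0.1 N and contact force between board and eraser below 0.1 N and contact force between board and brush_cup below 0.1 N); the arm keeps its last pose, push and grip.
It fails at once if the board tips (angle between board's own z axis and vertical above 0.2 rad).
It fails at once if a bystander is knocked more than 30 mm away (distance of any of tape_roll, glue_bottle, paint_jar, notebook, eraser, brush_cup from where it was at the start of the episode above 0.03 m).
It also fails if it takes over 72 s, if anything falls off the work surface, if the arm or the gripper's body presses on something with over 40 N, if the wrist force passes 120 N, or if a joint passes its speed limit or range.

## Working session

There is one attempt and no reset: what is moved stays moved. The work goes in short steps, Python scripts to look and compute and a tool call to move; the robot and the scene stay as the last step left them, time stands still between calls to the robot, and variables do not carry over. Pictures are saved under pics/ and viewed, at most 10 in all, crops included, and the job is handed in when it is done.

Besides the shell and the picture viewer there is one more tool, called after "Emit:" by a JSON object that holds its "fn" and its "kwargs". jog_arm: Moves the arm, as the interface text tells. Its arguments: {"type":"object","properties":{"motion":{"type":"string"},"claw":{"type":"number"},"grip_force":{"type":"number"}},"required":["motion"]}

```bash
mkdir -p pics; ls
python3 - <<'E'
from station import manip
import cv2,numpy as np
o=manip.get_obs();print({k:np.round(v,2).tolist() for k,v in o.items()})
for n in("top","scene"):
    p,d=manip.camera(n);cv2.imwrite(f"pics/{n}0.png",p[:,:,::-1]);np.save(f"{n}0.npy",d)
    c=manip.camera_params(n);print(n,{k:np.round(v,3).tolist() for k,v in c.items()})
E
```

```text
pics
{'t': 0.0, 'q': [66.89, 33.93, 2.77, 92.24, -1.91, 54.01, -1.93], 'dq': [0.03, -0.07, 0.13, 0.02, -0.04, 0.03, 0.05], 'joint_torque': [-0.0, -54.87, 1.55, -19.81, 0.01, 0.01, -0.0], 'tool_pos': [220.85, -689.83, 302.71], 'ee_rot': [-179.87, 0.01, 17.76], 'wrist_force': [0.62, 0.11, 0.07], 'torque': [-0.02, 0.04, 0.02], 'grip_force': 0.0, 'opening': 1.0}
top {'intrinsics': [[449.48, 0.0, 325.11], [0.0, 449.48, 200.192], [0.0, 0.0, 1.0]], 'R': [[-0.021, -1.0, -0.005], [-0.991, 0.021, -0.129], [0.129, 0.002, -0.992]], 't': [86.045, 630.691, 1214.827]}
scene {'intrinsics': [[362.641, 0.0, 318.328], [0.0, 362.641, 205.039], [0.0, 0.0, 1.0]], 'R': [[-0.043, 0.999, -0.001], [0.838, 0.035, -0.545], [-0.544, -0.024, -0.839]], 't': [-46.505, -450.775, 1379.567]}
```

View pics/top0.png

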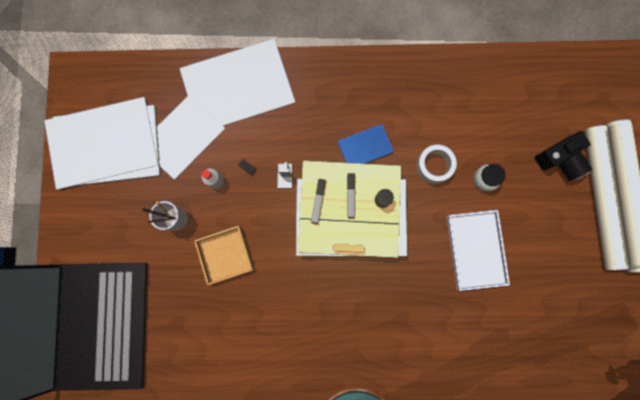

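The top view shows the board at about (350,210), with markers at (318,200) and (351,195) and the ink jar at (384,199). The cleat is at (348,248), the box at (224,256), the tray at (478,250) and the gauge at (285,175). I'll zoom in next.

```bash
cat > h.py <<'E'
import numpy as np,cv2
from station import manip
from scipy.spatial.transform import Rotation as Ro
def px2w(n,u,v,z):
    "world point on the plane z seen at pixel of a fixed camera"
    c=manip.camera_params(n);K,R,t=[np.array(c[k]) for k in("intrinsics","R","t")]
    r=R.T@np.linalg.inv(K)@[u,v,1];o=-R.T@t
    return o+r*(z-o[2])/r[2]
def cloud(n,d):
    c=manip.camera_params(n);K,R,t=[np.array(c[k]) for k in("intrinsics","R","t")]
    v,u=np.mgrid[:400,:640];P=np.stack([(u-K[0,2])/K[0,0]*d,(v-K[1,2])/K[1,1]*d,d],-1)
    return (P-t)@R
E
python3 - <<'E'
from h import *
p=cv2.imread("pics/top0.png");d=np.load("top0.npy")
c=cv2.resize(p[140:300,270:420],None,fx=5,fy=3.75) if 0 else cv2.resize(p[150:265,280:420],None,fx=5,fy=5,interpolation=cv2.INTER_CUBIC)
cv2.imwrite("pics/crop0.png",c)
W=cloud("top",d)
for n,(u,v) in dict(boardL=(310,240),boardR=(390,230),mA=(318,200),mB=(351,195),jar=(384,199),cleat=(348,248),box=(224,256),tray=(478,250),gauge=(289,170),table=(270,280),tape=(437,148),standR=(403,200)).items(): print(n,W[v,u].round(1))
# tray / box by color-free: contour of height
for n,(a,b,e,f),lo,hi in(("tray",(440,520,200,300),12,40),("box",(185,265,215,295),20,50),("mark",(305,392,170,225),79,100),("jar",(372,396,185,212),115,150),("cleat",(320,380,235,262),95,125),("stand",(285,415,165,262),50,100),("board",(285,415,155,262),66,78)):
    S=W[e:f,a:b];m=((S[...,2]>lo)&(S[...,2]<hi)).astype(np.uint8)
    k,l,st,_=cv2.connectedComponentsWithStats(m)
    for i in range(1,k):
        if st[i,4]>25:
            q=S[l==i];r=cv2.minAreaRect(q[:,:2].astype(np.float32));print(n,st[i,4],"z",np.median(q[:,2]).round(1),np.round(r[0],1),np.round(r[1],1),round(r[2],1))
E
```

```text
boardL [520.9 115.5  75.4]
boardR [ 543.4 -100.5   73.3]
mA [627.3  91.8  87.4]
mB [639.2   2.6  85.5]
jar [620.5 -80.1 130.8]
cleat [496.7  15.6 108.5]
box [483.8 362.1   6.9]
tray [ 485.8 -357.6    2.1]
gauge [710.7 168.8  89.4]
table [413.8 233.2  -0.8]
tape [ 772.9 -245.3   48.4]
standR [ 625.5 -140.9   62.6]
tray 664 z 22.9 [ 486.3 -352.2] [209.9 142. ] 5.1
box 450 z 33.7 [485.9 358.9] [130.3 131.7] 17.3
mark 334 z 87.9 [638.2   1.3] [ 19.5 123.3] 88.4
mark 346 z 87.7 [624.8  91.1] [ 21.8 122.6] 78.9
jar 256 z 131.5 [624.8 -82. ] [43.5 44.3] 88.6
cleat 208 z 105.9 [497.2  14.1] [76.7 17.9] 85.8
stand 9301 z 72.0 [599.4   1.5] [300.  251.7] 88.7
stand 34 z 84.3 [709.6 175.4] [14.9  8. ] 87.0
board 7771 z 72.0 [604.9   5.9] [270.8 250.1] 85.7
```

View pics/crop0.png

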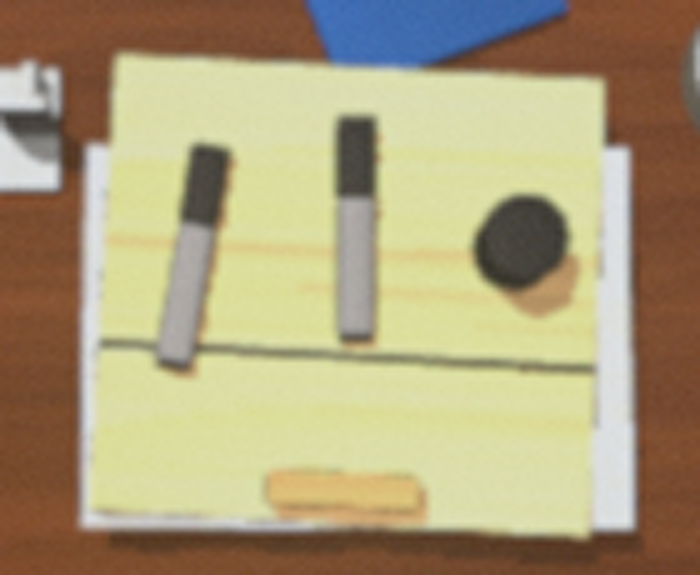

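The crop shows both markers with their caps forward and the jar at (520,240). The line runs from (100,343) to (595,368), and the cleat is at (345,490). Next I'll refine the stand and gauge poses and write a move planner.

```bash
cat >> h.py <<'E'
def to(*wps):
    "prints shift (cm, tool axes) and turn about tool z for each waypoint (x,y,z,yaw), chained from the measured pose"
    o=manip.get_obs();p=np.array(o["tool_pos"]);e=o["ee_rot"];y=e[2]
    print("t",round(float(o["t"]),2),"at",np.round(p,1),np.round(e,2),"open",round(float(o["opening"]),3),"grip",round(float(o["grip_force"]),1),"F",np.round(o["wrist_force"],1))
    R=Ro.from_euler("xyz",e,degrees=True)
    for w in wps:
        s=R.inv().apply(np.array(w[:3])-p)/10;T=Ro.from_euler("xyz",[180,0,w[3]],degrees=True)
        print(np.round(s,2),(R.inv()*T).as_rotvec(degrees=True).round(1)," len",np.linalg.norm(s).round(1));p=np.array(w[:3]);R=T
E
python3 - <<'E'
from h import *
d=np.load("top0.npy");W=cloud("top",d)
for n,(u,v) in dict(rl=(80,527),rr=(635,527),fl=(85,145),fr=(630,148)).items(): print(n,px2w("top",280+u/5-.4,150+v/5-.4,60).round(1))
print("line",[px2w("top",280+u/5-.4,150+v/5-.4,72).round(1)for u,v in((100,343),(595,368))])
S=W[150:200,268:300];q=S[(S[...,2]>78)&(S[...,2]<100)];print("blade",len(q),cv2.minAreaRect(q[:,:2].astype(np.float32)),q.min(0),q.max(0))
q=S[(S[...,2]>4)&(S[...,2]<14)];print("foot",len(q),cv2.minAreaRect(q[:,:2].astype(np.float32)))
for n,(u,v),z in(("cup",(167,217),100),("glue",(210,178),110),("eraser",(247,167),14),("paint",(490,177),75)):print(n,px2w("top",u,v,z).round())
d=np.load("scene0.npy");W=cloud("scene",d);z=W[...,2];b=(abs(W[...,0]-710)<25)&(W[...,1]>150)&(W[...,1]<215)&(z>70)&(z<100);q=W[b]
print("scene blade",len(q),q.min(0),q.max(0) if len(q) else 0)
to((510,-215,260,5),(638,1,220,-1.6),(638,1,149,-1.6))
E
```

```text
rl [481.9 155.8  60. ]
rr [ 475.7 -144.6   60. ]
fl [691.9 150.5  60. ]
fr [ 683.7 -151.    60. ]
line [array([580.6, 142.9,  72. ]), array([ 561.4, -124.7,   72. ])]
blade 44 ((709.9453125, 182.5736846923828), (28.38697624206543, 8.038596153259277), 87.0065689086914) [705.78214323 168.51286521  80.66292164] [714.02516038 196.91725859  95.04545601]
foot 306 ((714.9429321289062, 192.06314086914062), (90.09769439697266, 144.48146057128906), 89.26754760742188)
cup [589. 493. 100.]
glue [689. 378. 110.]
eraser [737. 296.  14.]
paint [ 682. -379.   75.]
scene blade 77 [707.35183092 169.75281045  70.29484627] [717.23750705 199.80376178  91.66265476]
t 0.1 at [ 220.9 -689.9  302.9] [-1.7988e+02  1.0000e-02  1.7750e+01] open 1.001 grip 0.0 F [-0.1  0.5 -0.3]
[ 42.02 -36.4    4.36] [-0.1  0.  12.8]  len 55.8
[ 14.63 -20.4    4.  ] [-0.  -0.   6.6]  len 25.4
[-0.  -0.   7.1] [0. 0. 0.]  len 7.1
```

Emit:
{"fn": "jog_arm", "kwargs": {"motion": "14 -12.1 1.5 0 0 0;14 -12.1 1.5 0 0 0;14 -12.1 1.5 0 0 0;14 -12.1 1.5 0 0 0;14 -12.1 1.5 0 0 0", "claw": 4.5, "grip_force": 30}}

```text
t: 0.6
tool_pos: [322.1, -526.0, 287.8]
ee_rot: [-179.7, -0.2, 18.3]
wrist_force: [0.3, 0.3, 0.8]
opening: 0.53
grip_force: 0.0
```

Emit:
{"fn": "jog_arm", "kwargs": {"motion": "14 -12.1 1.5 0 0 0;14 -12.1 1.5 0 0 0;14 -12.1 1.5 0 0 0;14 -12.1 1.5 0 0 0;14 -12.1 1.5 0 0 0"}}

```text
t: 1.1
tool_pos: [417.3, -369.0, 273.2]
ee_rot: [-179.8, -0.1, 18.3]
wrist_force: [-0.1, 0.1, -0.2]
opening: 0.531
grip_force: 0.0
```

Emit:
{"fn": "jog_arm", "kwargs": {"motion": "14 -12.1 1.5 0 0 0;14 -12.1 1.5 0 0 0;14 -12.1 1.5 0 0 0;14 -12.1 1.5 0 0 0;14 -12.1 1.5 0 0 0"}}

```text
t: 1.6
tool_pos: [513.7, -211.6, 258.5]
ee_rot: [-179.9, -0.1, 18.3]
wrist_force: [-0.1, -0.3, 0.3]
opening: 0.528
grip_force: 0.0
```

```bash
python3 -c "
from h import *
to((638,1,220,-1.6),(638,1,149,-1.6))"
```

```text
t 1.6 at [ 513.7 -211.6  258.5] [-1.7988e+02 -1.4000e-01  1.8280e+01] open 0.528 grip 0.0 F [-0.1 -0.3  0.3]
[ 18.46 -16.28   3.93] [-0.1 -0.1 19.9]  len 24.9
[-0.  -0.   7.1] [0. 0. 0.]  len 7.1
```

Emit:
{"fn": "jog_arm", "kwargs": {"motion": "18.4 -16.3 3.9 0 0 20;18.4 -16.3 3.9 0 0 20;18.4 -16.3 3.9 0 0 20;18.4 -16.3 3.9 0 0 20;18.4 -16.3 3.9 0 0 20"}}

```text
t: 2.1
tool_pos: [637.0, -5.9, 219.5]
ee_rot: [179.9, -0.0, -2.4]
wrist_force: [-0.1, -0.3, 0.2]
opening: 0.526
grip_force: 0.0
```

Emit:
{"fn": "jog_arm", "kwargs": {"motion": "0 0 0 0 0 0;0 0 0 0 0 0;0 0 0 0 0 0"}}

```text
t: 2.4
tool_pos: [635.4, -8.4, 219.7]
ee_rot: [179.9, 0.0, -2.4]
wrist_force: [-0.1, -1.3, 0.0]
opening: 0.53
grip_force: 0.0
```

```bash
python3 -c "
from h import *
to((638,1,149,-1.6))
p,d=manip.camera('wrist');cv2.imwrite('pics/w0.png',p[:,:,::-1])"
```

```text
t 2.4 at [635.4  -8.4 219.7] [ 1.7989e+02  5.0000e-02 -2.4200e+00] open 0.53 grip 0.0 F [-0.1 -1.3  0. ]
[ 0.23 -0.96  7.07] [ 0.1  0.  -0.8]  len 7.1
```

View pics/w0.png

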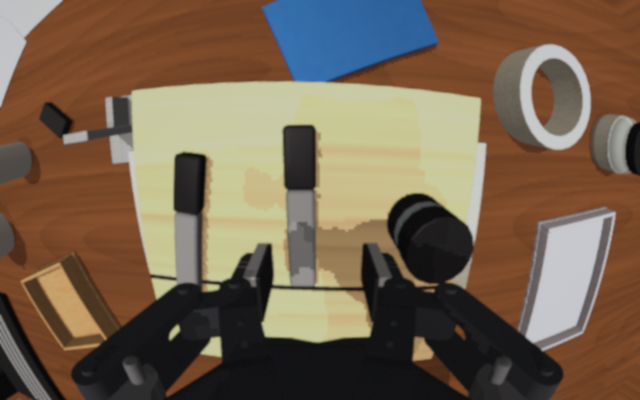

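The wrist view shows the marker at column 302, between fingers whose middle is at about 316. That matches the 10 mm offset computed, so I'll descend with the correction and grip.

Emit:
{"fn": "jog_arm", "kwargs": {"motion": "0.2 -1 1 0 0 -0.8;0.2 -1 4 0 0 -0.8;0.2 -1 7.1 0 0 -0.8;0.2 -1 7.1 0 0 -0.8;0.2 -1 7.1 0 0 -0.8"}}

```text
t: 2.95
tool_pos: [637.9, 4.1, 148.5]
ee_rot: [180.0, 0.1, -1.5]
wrist_force: [0.5, 0.7, 0.3]
opening: 0.527
grip_force: 0.0
```

Emit:
{"fn": "jog_arm", "kwargs": {"motion": "0 0 0 0 0 0;0 0 0 0 0 0;0 0 0 0 0 0;0 0 0 0 0 0;0 0 0 0 0 0", "claw": 1, "grip_force": 30}}

```text
t: 3.45
tool_pos: [639.4, 4.4, 150.7]
ee_rot: [-180.0, -0.2, -1.5]
wrist_force: [-0.1, -0.3, 6.3]
opening: 0.224
grip_force: 30.8
```

Emit:
{"fn": "jog_arm", "kwargs": {"motion": "0 0 0 0 0 0;0 0 0 0 0 0;0 0 -3 0 0 0;0 0 -7 0 0 0;0 0 -7 0 0 0"}}

```text
t: 3.95
tool_pos: [641.6, 4.4, 224.4]
ee_rot: [-180.0, -0.6, -1.5]
wrist_force: [1.6, -0.6, 0.6]
opening: 0.223
grip_force: 30.1
```

```bash
python3 -c "
from h import *
a=np.radians(5.1);T=lambda y:(486.3-y*np.sin(a),-352.2+y*np.cos(a))
to((*T(-28),200,5.1),(*T(-28),84,5.1),(*T(28),200,5.1))"
```

```text
t 3.95 at [641.6   4.4 224.4] [-179.96   -0.61   -1.46] open 0.223 grip 30.1 F [ 1.6 -0.6  0.6]
[-14.32  38.83   2.25] [-0.  -0.6 -6.6]  len 41.4
[ 0.  -0.  11.6] [0. 0. 0.]  len 11.6
[ -0.   -5.6 -11.6] [0. 0. 0.]  len 12.9
```

Emit:
{"fn": "jog_arm", "kwargs": {"motion": "-7.2 19.4 1 0 0 0;-7.2 19.4 1 0 0 0;-7.2 19.4 1 0 0 0;-7.2 19.4 1 0 0 0;-7.2 19.4 1 0 0 0"}}

```text
t: 4.45
tool_pos: [556.9, -195.9, 208.5]
ee_rot: [179.7, 0.2, -2.1]
wrist_force: [-0.4, -0.2, 0.3]
opening: 0.221
grip_force: 30.1
```

Emit:
{"fn": "jog_arm", "kwargs": {"motion": "-7.2 19.4 1.2 0 0 -6.6;-7.2 19.4 1.2 0 0 -6.6;-7.2 19.4 1.2 0 0 -6.6;-7.2 19.4 1.2 0 0 -6.6;-7.2 19.4 1.2 0 0 -6.6"}}

```text
t: 4.95
tool_pos: [479.6, -387.6, 196.6]
ee_rot: [179.7, 0.2, 4.5]
wrist_force: [-0.8, -0.0, -0.9]
opening: 0.224
grip_force: 30.1
```

Emit:
{"fn": "jog_arm", "kwargs": {"motion": "0 0 0 0 0 0;0 0 0 0 0 0;0 0 0 0 0 0"}}

```text
t: 5.25
tool_pos: [486.0, -376.9, 196.8]
ee_rot: [-179.9, -0.0, 5.4]
wrist_force: [1.1, 0.3, -0.4]
opening: 0.22
grip_force: 30.1
```

```bash
python3 -c "
from h import *
a=np.radians(5.1);T=lambda y:(486.3-y*np.sin(a),-352.2+y*np.cos(a))
to((*T(-28),86,5.1))"
```

```text
t 5.25 at [ 486.  -376.9  196.8] [-1.799e+02 -4.000e-02  5.380e+00] open 0.22 grip 30.1 F [ 1.1  0.3 -0.4]
[ 0.24  0.36 11.08] [-0.1 -0.   0.3]  len 11.1
```

Emit:
{"fn": "jog_arm", "kwargs": {"motion": "0.2 0.4 4 0 0 0;0.2 0.4 8 0 0 0;0.2 0.4 10 0 0 0;0.2 0.4 11.1 0 0 0;0.2 0.4 11.1 0 0 0"}}

```text
t: 5.75
tool_pos: [487.8, -381.5, 85.0]
ee_rot: [-179.9, 0.0, 5.3]
wrist_force: [0.5, 0.9, -0.3]
opening: 0.222
grip_force: 30.7
```

Emit:
{"fn": "jog_arm", "kwargs": {"motion": "0 0 0 0 0 0;0 0 0 0 0 0;0 0 0 0 0 0"}}

```text
t: 6.05
tool_pos: [487.4, -383.7, 86.9]
ee_rot: [179.9, -0.1, 5.2]
wrist_force: [-0.5, 0.3, -0.3]
opening: 0.22
grip_force: 30.7
```

Emit:
{"fn": "jog_arm", "kwargs": {"motion": "0 0 0 0 0 0;0 0 0 0 0 0;0 0 0 0 0 0;0 0 -2 0 0 0;0 0 -5 0 0 0", "claw": 3.4}}

```text
t: 6.55
tool_pos: [485.7, -382.7, 134.7]
ee_rot: [-179.8, 0.2, 5.2]
wrist_force: [0.7, -0.3, 0.0]
opening: 0.403
grip_force: 0.0
```

Emit:
{"fn": "jog_arm", "kwargs": {"motion": "0 0 -5 0 0 0;0 0 -10 0 0 0;0 0 -10 0 0 0;0 0 -10 0 0 0"}}

```text
t: 6.95
tool_pos: [487.4, -384.0, 237.6]
ee_rot: [179.9, -0.2, 5.1]
wrist_force: [-0.5, 0.5, -1.2]
opening: 0.399
grip_force: 0.0
```

```bash
python3 -c "
from h import *
to((624.8,91.1,225,-11.1),(624.8,91.1,152,-11.1))"
```

```text
t 6.95 at [ 487.4 -384.   237.6] [ 1.7987e+02 -1.6000e-01  5.1400e+00] open 0.399 grip 0.0 F [-0.5  0.5 -1.2]
[ 17.94 -46.09   1.21] [ 0.1 -0.2 16.2]  len 49.5
[ 0.  -0.   7.3] [0. 0. 0.]  len 7.3
```

Emit:
{"fn": "jog_arm", "kwargs": {"motion": "6 -15.4 0.4 0 0 0;6 -15.4 0.4 0 0 0;6 -15.4 0.4 0 0 0;6 -15.4 0.4 0 0 0", "claw": 4.5}}

```text
t: 7.35
tool_pos: [533.6, -217.2, 229.8]
ee_rot: [-179.7, 0.2, 5.7]
wrist_force: [0.6, -0.1, 0.1]
opening: 0.525
grip_force: 0.0
```

Emit:
{"fn": "jog_arm", "kwargs": {"motion": "6 -15.4 0.4 0 0 0;6 -15.4 0.4 0 0 0;6 -15.4 0.4 0 0 0;6 -15.4 0.4 0 0 0"}}

```text
t: 7.75
tool_pos: [579.3, -58.8, 226.1]
ee_rot: [-179.8, 0.1, 5.7]
wrist_force: [-0.6, -0.4, 0.5]
opening: 0.526
grip_force: 0.0
```

Emit:
{"fn": "jog_arm", "kwargs": {"motion": "6 -15.3 0.4 0 0 16;6 -15.3 0.4 0 0 16;6 -15.3 0.4 0 0 16;6 -15.3 0.4 0 0 16;6 -15.3 0.4 0 0 16"}}

```text
t: 8.25
tool_pos: [624.5, 95.2, 222.3]
ee_rot: [-180.0, 0.1, -10.5]
wrist_force: [-0.3, 0.4, 0.2]
opening: 0.528
grip_force: 0.0
```

Emit:
{"fn": "jog_arm", "kwargs": {"motion": "0 0 0 0 0 0;0 0 0 0 0 0;0 0 0 0 0 0;0 0 0 0 0 0"}}

```text
t: 8.65
tool_pos: [624.6, 89.7, 224.0]
ee_rot: [180.0, 0.0, -11.0]
wrist_force: [-0.3, 0.6, -1.2]
opening: 0.524
grip_force: 0.0
```

```bash
python3 -c "
from h import *
to((624.8,91.1,152,-11.1))
p,d=manip.camera('wrist');cv2.imwrite('pics/w1.png',p[:,:,::-1])"
```

```text
t 8.65 at [624.6  89.7 224. ] [ 1.7996e+02  1.0000e-02 -1.1010e+01] open 0.524 grip 0.0 F [-0.3  0.6 -1.2]
[-0.   -0.15  7.2 ] [0.  0.  0.1]  len 7.2
```

View pics/w1.png

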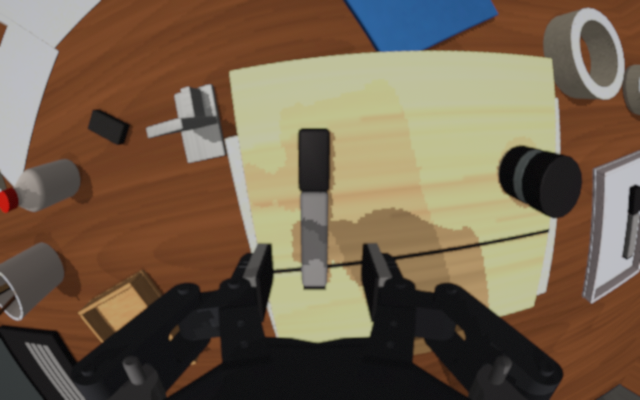

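Marker_a, at column 315, is centred between the fingers (middle about 317) and aligned with them. Marker_b lies in the tray on the right (635,225). I'll grip marker_a now.

Emit:
{"fn": "jog_arm", "kwargs": {"motion": "0 -0.1 2 0 0 0;0 -0.1 5 0 0 0;0 -0.1 7.2 0 0 0;0 -0.1 7.2 0 0 0;0 -0.1 7.2 0 0 0"}}

```text
t: 9.2
tool_pos: [625.0, 92.4, 152.0]
ee_rot: [180.0, 0.0, -10.9]
wrist_force: [0.6, 0.2, 0.9]
opening: 0.526
grip_force: 0.0
```

Emit:
{"fn": "jog_arm", "kwargs": {"motion": "0 0 0 0 0 0;0 0 0 0 0 0;0 0 0 0 0 0;0 0 0 0 0 0;0 0 0 0 0 0", "claw": 1}}

```text
t: 9.7
tool_pos: [626.0, 92.8, 153.5]
ee_rot: [-179.9, -0.2, -10.9]
wrist_force: [-0.0, -1.1, 6.8]
opening: 0.221
grip_force: 31.4
```

Emit:
{"fn": "jog_arm", "kwargs": {"motion": "0 0 0 0 0 0;0 0 0 0 0 0;0 0 -3 0 0 0;0 0 -7 0 0 0;0 0 -7 0 0 0"}}

```text
t: 10.2
tool_pos: [628.1, 93.1, 227.2]
ee_rot: [-179.8, -0.6, -10.9]
wrist_force: [0.7, 0.2, 0.0]
opening: 0.222
grip_force: 30.7
```

```bash
python3 -c "
from h import *
a=np.radians(5.1);T=lambda y:(486.3-y*np.sin(a),-352.2+y*np.cos(a))
to((*T(28),200,5.1))"
```

```text
t 10.2 at [628.1  93.1 227.2] [-179.78   -0.56  -10.87] open 0.222 grip 30.7 F [0.7 0.2 0. ]
[-6.33 43.72  2.49] [ -0.1  -0.6 -16. ]  len 44.2
```

Emit:
{"fn": "jog_arm", "kwargs": {"motion": "-3.1 21.9 1.2 0 0 0;-3.1 21.9 1.2 0 0 0;-3.1 21.9 1.2 0 0 0;-3.1 21.9 1.2 0 0 0;-3.1 21.9 1.2 0 0 0"}}

```text
t: 10.7
tool_pos: [551.0, -122.0, 210.0]
ee_rot: [179.8, 0.0, -11.2]
wrist_force: [-0.4, -1.1, -0.1]
opening: 0.219
grip_force: 31.1
```

Emit:
{"fn": "jog_arm", "kwargs": {"motion": "-3.2 21.8 1.2 0 0 -16;-3.2 21.8 1.2 0 0 -16;-3.2 21.8 1.2 0 0 -16;-3.2 21.8 1.2 0 0 -16;-3.2 21.8 1.2 0 0 -16"}}

```text
t: 11.2
tool_pos: [477.3, -330.5, 197.5]
ee_rot: [179.8, 0.1, 4.7]
wrist_force: [-0.7, 0.6, -1.4]
opening: 0.219
grip_force: 31.1
```

Emit:
{"fn": "jog_arm", "kwargs": {"motion": "0 0 0 0 0 0;0 0 0 0 0 0;0 0 0 0 0 0;0 0 0 0 0 0"}}

```text
t: 11.6
tool_pos: [481.9, -322.4, 197.9]
ee_rot: [-179.9, -0.0, 5.4]
wrist_force: [-0.1, 1.6, 0.5]
opening: 0.219
grip_force: 31.1
```

```bash
python3 -c "
from h import *
a=np.radians(5.1);T=lambda y:(486.3-y*np.sin(a),-352.2+y*np.cos(a))
to((*T(28),88,5.1))"
```

```text
t 11.6 at [ 481.9 -322.4  197.9] [-1.7994e+02 -2.0000e-02  5.3600e+00] open 0.219 grip 31.1 F [-0.1  1.6  0.5]
[ 0.17  0.22 10.99] [-0.1 -0.   0.3]  len 11.0
```

Emit:
{"fn": "jog_arm", "kwargs": {"motion": "0.2 0.2 4 0 0 0;0.2 0.2 8 0 0 0;0.2 0.2 10 0 0 0;0.2 0.2 11 0 0 0;0.2 0.2 11 0 0 0"}}

```text
t: 12.1
tool_pos: [483.7, -324.9, 87.2]
ee_rot: [-179.9, 0.0, 5.3]
wrist_force: [0.1, -0.8, -0.0]
opening: 0.221
grip_force: 32.3
```

Emit:
{"fn": "jog_arm", "kwargs": {"motion": "0 0 0 0 0 0;0 0 0 0 0 0;0 0 0 0 0 0"}}

```text
t: 12.4
tool_pos: [483.4, -326.6, 88.8]
ee_rot: [179.9, -0.1, 5.2]
wrist_force: [-0.2, -0.4, 0.5]
opening: 0.22
grip_force: 32.2
```

Emit:
{"fn": "jog_arm", "kwargs": {"motion": "0 0 0 0 0 0;0 0 0 0 0 0;0 0 0 0 0 0;0 0 -2 0 0 0;0 0 -5 0 0 0", "claw": 3.4}}

```text
t: 12.9
tool_pos: [481.9, -325.7, 136.9]
ee_rot: [-179.9, 0.2, 5.2]
wrist_force: [0.2, 0.2, -0.5]
opening: 0.398
grip_force: 0.0
```

Emit:
{"fn": "jog_arm", "kwargs": {"motion": "0 0 -5 0 0 0;0 0 -10 0 0 0;0 0 -12 0 0 0;0 0 -12 0 0 0"}}

```text
t: 13.3
tool_pos: [484.7, -327.5, 261.9]
ee_rot: [179.7, -0.4, 5.1]
wrist_force: [0.9, -0.2, -0.7]
opening: 0.402
grip_force: 0.0
```

```bash
python3 -c "
from h import *
to((624.8,-82,260,0),(624.8,-82,174,0))
p,d=manip.camera('top');cv2.imwrite('pics/top1.png',cv2.resize(p[150:300,270:520,::-1],None,fx=3,fy=3))
W=cloud('top',d);S=W[185:212,372:396];q=S[(S[...,2]>122)&(S[...,2]<140)];print(len(q),cv2.minAreaRect(q[:,:2].astype(np.float32)))"
```

```text
t 13.3 at [ 484.7 -327.5  261.9] [179.73  -0.38   5.14] open 0.402 grip 0.0 F [ 0.9 -0.2 -0.7]
[ 16.15 -23.2    0.18] [ 0.3 -0.4  5.1]  len 28.3
[ 0.  -0.   8.6] [0. 0. 0.]  len 8.6
0 ((0.0, 0.0), (0.0, 0.0), 0.0)
```

View pics/top1.png

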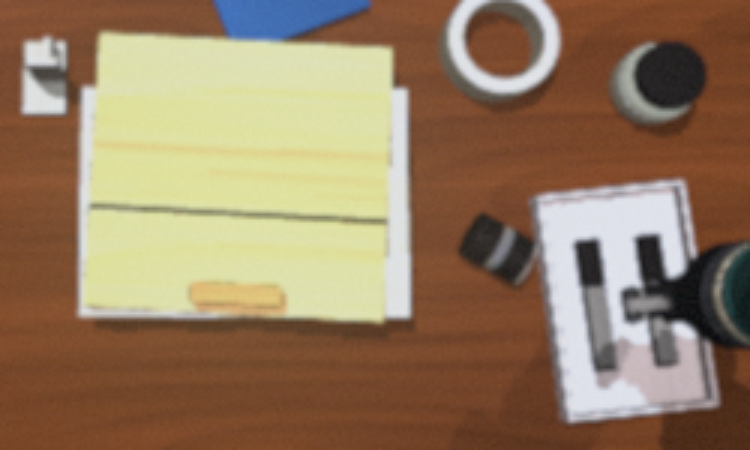

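The markers are in the tray, but carrying the second one knocked the jar over. It now lies on the table at crop (497,248), beside the tray. I'll look at it from close by.

```bash
python3 -c "
from h import *
print(px2w('top',435.7,232.7,35).round(1),np.round(manip.get_obs()['q'],1))
p,d=manip.camera('top');W=cloud('top',d);S=W[215:250,420:450];m=(S[...,2]>28)&(S[...,2]<60);q=S[m];print(len(q),cv2.minAreaRect(q[:,:2].astype(np.float32)),q[:,2].max())
m=((S[...,2]>28)&(S[...,2]<60)).astype(np.uint8);k,l,st,_=cv2.connectedComponentsWithStats(m);print(st)
cv2.imwrite('pics/jar.png',cv2.resize(p[205:260,410:475,::-1],None,fx=10,fy=10,interpolation=cv2.INTER_CUBIC))
p,d=manip.camera('wrist');cv2.imwrite('pics/w2.png',p[:,:,::-1])
"
```

```text
[ 535.6 -232.5   35. ] [ 2.95e+01  2.69e+01  1.00e-01  1.13e+02 -1.00e-01  3.99e+01 -5.52e+01]
344 ((551.4240112304688, -245.53721618652344), (60.43141174316406, 81.20732116699219), 59.58116912841797) 51.229611926925045
[[  0   0  30  35 706]
 [ 29   1   1   1   1]
 [  4   6  26  24 343]]
```

View pics/w2.png

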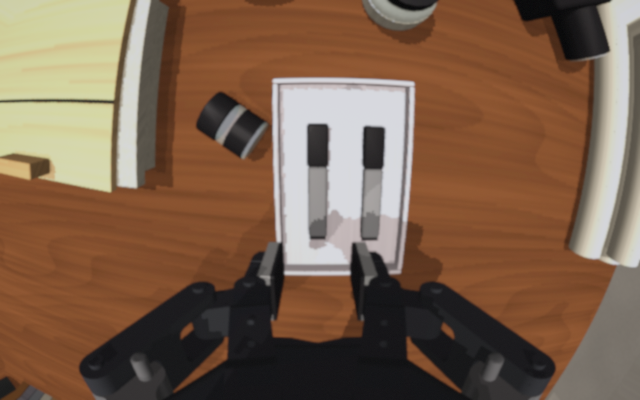

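The jar's lid is at the upper left (215,115) and its base at the lower right (262,145), resting near the tray. My plan is to grasp it with the tool tilted 40° about the closing axis, then tilt back 90° so it stands upright. First I'll fit its axis.

```bash
cat >> h.py <<'E'
def tl(pos,yaw,tilt):
    "world pose: tool down with yaw, then turned by tilt about tool y; pos = grasp point; returns TCP pos, Rotation"
    R=Ro.from_euler("xyz",[180,0,yaw],degrees=True)*Ro.from_euler("y",tilt,degrees=True)
    return np.array(pos)-R.apply([0,0,54.]),R
def go(*ws):
    o=manip.get_obs();p=np.array(o["tool_pos"]);R=Ro.from_euler("xyz",o["ee_rot"],degrees=True)
    print("t",round(float(o["t"]),2),p.round(1),np.round(o["ee_rot"],1),"open",round(float(o["opening"]),3),"grip",round(float(o["grip_force"]),1),"F",np.round(o["wrist_force"],1),"q",np.round(o["q"],0))
    for q,T in ws:
        s=R.inv().apply(q-p)/10;print(np.round(s,2),(R.inv()*T).as_rotvec(degrees=True).round(1),"len",np.linalg.norm(s).round(1),"->",q.round(1));p,R=q,T
E
python3 - <<'E'
from h import *
p,d=manip.camera('top');W=cloud('top',d)
S=W[212:255,415:455];m=((S[...,2]>30)&(S[...,2]<60)).astype(np.uint8)
m=cv2.morphologyEx(m,cv2.MORPH_OPEN,np.ones((5,5),np.uint8))
k,l,st,_=cv2.connectedComponentsWithStats(m);i=1+st[1:,4].argmax();q=S[l==i]
r=cv2.minAreaRect(q[:,:2].astype(np.float32));print(len(q),r,np.percentile(q[:,2],[10,50,95]))
c=np.array(r[0])
psi=r[2] if r[1][0]>r[1][1] else r[2]-90
print("psi",psi)
psi=psi if 0<psi<90 else 59.6
u=np.array([np.cos(np.radians(psi)),np.sin(np.radians(psi))])
# profile of widths along the axis
v=np.array([-u[1],u[0]]);a=(q[:,:2]-c)@u;b=(q[:,:2]-c)@v
for e in range(-30,30,6):
    s=(a>=e)&(a<e+6)
    if s.any():print(e,s.sum(),(b[s].max()-b[s].min()).round(1),q[s,2].max().round(1))
g=np.array([*(c+14*u),23.])
back=np.array([*(.643*u),.766])
G=g+back*10
go(tl(G+[0,0,180],psi,0),tl(G+back*110,psi,-40),tl(G,psi,-40))
E
```

```text
304 ((536.2791137695312, -236.38796997070312), (60.00865173339844, 42.91590881347656), 60.89927291870117) [36.10055733 42.28621766 47.04991904]
psi 60.89927291870117
-30 23 34.7 46.4
-24 31 39.4 49.4
-18 31 40.5 48.7
-12 32 40.0 49.2
-6 33 40.3 47.6
0 30 37.9 45.9
6 32 40.3 48.4
12 31 40.5 49.4
18 34 40.3 49.3
24 25 31.8 49.4
t 13.5 [ 482.  -325.8  256.3] [-179.9    0.2    5.2] open 0.403 grip 0.0 F [-0.2  0.2 -0. ] q [ 30.  27.   0. 113.  -0.  40. -55.]
[  7.35 -10.1   -0.83] [ -0.2   0.1 -55.7] len 12.5 -> [ 546.2 -218.5  264.7]
[10.54 -0.   10.84] [  0. -40.  -0.] len 15.1 -> [ 597.5 -126.4  156.3]
[-0.  0. 11.] [0. 0. 0.] len 11.0 -> [ 563.1 -188.2   72. ]
```

Emit:
{"fn": "jog_arm", "kwargs": {"motion": "3 -5 -0.8 0 0 -8;7.3 -10.1 -0.8 0 0 -16;7.3 -10.1 -0.8 0 0 -24;7.3 -10.1 -0.8 0 0 -32;7.3 -10.1 -0.8 0 0 -40", "claw": 6.4}}

```text
t: 14.0
tool_pos: [546.6, -217.2, 263.8]
ee_rot: [-179.8, 0.1, 45.7]
wrist_force: [-1.0, -0.8, -0.4]
opening: 0.749
grip_force: 0.0
```

Emit:
{"fn": "jog_arm", "kwargs": {"motion": "0 0 0 0 0 -8;0 0 0 0 0 -15.7;0 0 0 0 0 -15.7"}}

```text
t: 14.3
tool_pos: [545.7, -219.1, 263.8]
ee_rot: [-179.8, -0.0, 60.8]
wrist_force: [-0.2, 0.0, -0.1]
opening: 0.754
grip_force: 0.0
```

Emit:
{"fn": "jog_arm", "kwargs": {"motion": "2.2 0 0 0 -8 0;4.4 0 1 0 -16 0;6.6 0 2 0 -24 0;8.6 0 4 0 -32 0;10.5 0 6 0 -40 0"}}

```text
t: 14.8
tool_pos: [598.6, -125.9, 205.1]
ee_rot: [179.7, 40.3, 60.6]
wrist_force: [-0.1, -0.1, -1.5]
opening: 0.743
grip_force: 0.0
```

Emit:
{"fn": "jog_arm", "kwargs": {"motion": "0 0 0 0 0 0;0 0 0 0 0 0;0 0 0 0 0 0;0 0 0 0 0 0"}}

```text
t: 15.2
tool_pos: [597.1, -130.1, 207.2]
ee_rot: [179.8, 40.0, 60.5]
wrist_force: [0.6, 0.3, -0.0]
opening: 0.748
grip_force: 0.0
```

Run:
```python
from h import *
psi=60.9;u=np.array([np.cos(np.radians(psi)),np.sin(np.radians(psi))])
g=np.array([*(np.array([536.3,-236.4])+14*u),23.]);back=np.array([*(.643*u),.766]);G=g+back*10
go(tl(G+back*60,psi,-40),tl(G,psi,-40))
p,d=manip.camera('wrist');cv2.imwrite('pics/w3.png',p[:,:,::-1])
```

```text
t 15.2 [ 597.1 -130.1  207.2] [179.8  40.   60.5] open 0.748 grip 0.0 F [ 0.6  0.3 -0. ] q [ -5.  40.   2. 105.  36.  64. -57.]
[ 3.53 -0.15  8.68] [-0.1 -0.  -0.3] len 9.4 -> [ 581.9 -154.5  118. ]
[-0.  0.  6.] [0. 0. 0.] len 6.0 -> [ 563.1 -188.2   72. ]
```

View pics/w3.png

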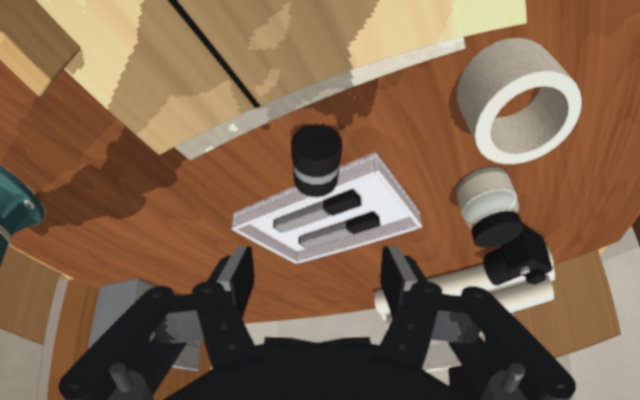

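The wrist view shows the jar at column 317, centred between the fingers, with the lid end towards the body as planned. The camera side faces down, so I'll check its clearance before descending.

Run:
```python
from h import *
H=np.array(manip.camera_params('wrist')['hand_eye']);print(H.round(2))
psi=60.9;u=np.array([np.cos(np.radians(psi)),np.sin(np.radians(psi))])
for a in(-40,-30,-20):
    g=np.array([*(np.array([536.3,-236.4])+14*u),23.]);s,c=np.sin(np.radians(-a)),np.cos(np.radians(-a));G=g+np.array([*(s*u),c])*10
    p,R=tl(G,psi,a);print(a,"tcp",p.round(),"cam",(p+R.apply(H[:3,3])).round(),"corner",(p+R.apply([38,0,0])).round())
p,R=tl([480,352,49],85,50);print(p+R.apply(H[:3,3]))
```

```text
[[  0.    -0.96  -0.28  71.39]
 [  1.     0.    -0.     0.82]
 [  0.    -0.28   0.96 -69.45]
 [  0.     0.     0.     1.  ]]
-40 tcp [ 563. -188.   72.] cam [ 612. -102.   79.] corner [ 577. -163.   48.]
-30 tcp [ 559. -196.   78.] cam [ 606. -112.  103.] corner [ 575. -167.   59.]
-20 tcp [ 554. -205.   83.] cam [ 599. -126.  124.] corner [ 571. -174.   70.]
[476.57795192 303.43449064 183.0454545 ]
```

At -40° the camera would graze the board, so I'll use a tilt of -20°.

```bash
cat > jg.py <<'E'
from h import *
psi=60.9;u=np.array([np.cos(np.radians(psi)),np.sin(np.radians(psi))])
g=np.array([*(np.array([536.3,-236.4])+18*u),23.]);back=np.array([*(.342*u),.940]);G=g+back*12
E
python3 -c "
from jg import *
go(tl(G+back*60,psi,-20),tl(G,psi,-20))"
```

```text
t 15.25 [ 597.2 -129.9  207.3] [179.8  40.   60.5] open 0.754 grip 0.0 F [-0.1 -0.2 -0.2] q [ -5.  40.   2. 105.  36.  64. -57.]
[-0.48 -0.13  9.01] [-0.  20.  -0.3] len 9.0 -> [ 566.  -183.   141.4]
[ 0. -0.  6.] [0. 0. 0.] len 6.0 -> [ 556.  -200.9   85. ]
```

Emit:
{"fn": "jog_arm", "kwargs": {"motion": "-0.5 -0.1 2 0 8 0;-0.5 -0.1 5 0 16 0;-0.5 -0.1 9 0 20 0;-0.5 -0.1 9 0 20 0;-0.5 -0.1 9 0 20 0"}}

```text
t: 15.75
tool_pos: [565.3, -183.8, 140.9]
ee_rot: [180.0, 20.1, 60.5]
wrist_force: [0.0, 1.0, 0.2]
opening: 0.747
grip_force: 0.0
```

Emit:
{"fn": "jog_arm", "kwargs": {"motion": "0 0 0 0 0 0;0 0 0 0 0 0;0 0 0 0 0 0"}}

```text
t: 16.05
tool_pos: [568.0, -179.6, 140.8]
ee_rot: [179.9, 19.9, 60.9]
wrist_force: [-0.2, 0.5, -0.4]
opening: 0.747
grip_force: 0.0
```

```bash
python3 -c "
from jg import *
go(tl(G,psi,-20))"
```

```text
t 16.05 [ 568.  -179.6  140.8] [179.9  19.9  60.9] open 0.747 grip 0.0 F [-0.2  0.5 -0.4] q [  8.  40.  -3. 112.  32.  41. -50.]
[-0.4  -0.02  6.07] [ 0.1 -0.1  0. ] len 6.1 -> [ 556.  -200.9   85. ]
```

Emit:
{"fn": "jog_arm", "kwargs": {"motion": "-0.4 0 2 0 0 0;-0.4 0 4 0 0 0;-0.4 0 6 0 0 0;-0.4 0 6 0 0 0;-0.4 0 6 0 0 0"}}

```text
t: 16.55
tool_pos: [555.5, -201.4, 85.3]
ee_rot: [-180.0, 20.0, 60.9]
wrist_force: [0.3, -0.2, 0.4]
opening: 0.748
grip_force: 0.0
```

Emit:
{"fn": "jog_arm", "kwargs": {"motion": "0 0 0 0 0 0;0 0 0 0 0 0;0 0 0 0 0 0;0 0 0 0 0 0;0 0 0 0 0 0", "claw": 3.6, "grip_force": 40}}

```text
t: 17.05
tool_pos: [556.1, -201.4, 86.3]
ee_rot: [179.9, 19.9, 60.9]
wrist_force: [-0.4, 2.6, 6.3]
opening: 0.522
grip_force: 40.4
```

Emit:
{"fn": "jog_arm", "kwargs": {"motion": "0 0 0 0 0 0;0 0 -2 0 0 0;0 0 -5 0 0 0;0 0 -10 0 0 0;0 0 -15 0 0 0"}}

```text
t: 17.55
tool_pos: [579.3, -157.0, 226.9]
ee_rot: [-179.9, 20.0, 60.9]
wrist_force: [0.5, 1.1, -1.9]
opening: 0.522
grip_force: 41.3
```

```bash
python3 -c "
from jg import *
B=np.array([485.9,358.9])
f=107.3;w=np.array([np.cos(np.radians(f)),np.sin(np.radians(f))])
# jar axis point 48 above base; tool tilt +62
def P(h,t=62):
    s,c=np.sin(np.radians(t)),np.cos(np.radians(t)); a=np.array([*(s*w),-c])
    ax=np.array([*(B-4*w),5+h]);return tl(ax-12*a,f,t)
go(tl([530,-100,240],80,0),tl([500,150,240],f,0),P(190),P(48))"
```

```text
t 17.55 [ 579.3 -157.   226.9] [-179.9   20.    60.9] open 0.522 grip 41.3 F [ 0.5  1.1 -1.9] q [  8.  33.  -6. 109.  28.  51. -47.]
[ 0.13 -7.1  -7.17] [ -3.5  19.8 -19. ] len 10.1 -> [ 530. -100.  294.]
[24.1 -7.3 -0. ] [  0.    0.  -27.3] len 25.2 -> [500. 150. 294.]
[14.14  4.87  6.8 ] [-0. 62. -0.] len 16.4 -> [504.4 299.4 226. ]
[-12.54  -0.     6.67] [0. 0. 0.] len 14.2 -> [504.4 299.4  84. ]
```

Emit:
{"fn": "jog_arm", "kwargs": {"motion": "0 0 -4 0 0 0;0.1 -7.1 -7.2 -3.5 19.8 -19;0.1 -7.1 -7.2 -3.5 19.8 -19;0.1 -7.1 -7.2 -3.5 19.8 -19;0.1 -7.1 -7.2 -3.5 19.8 -19"}}

```text
t: 18.05
tool_pos: [528.5, -102.0, 294.2]
ee_rot: [179.8, -0.0, 80.1]
wrist_force: [-0.7, 0.3, -0.8]
opening: 0.52
grip_force: 41.5
```

Emit:
{"fn": "jog_arm", "kwargs": {"motion": "4 -1.2 0 0 0 -7;8 -2.4 0 0 0 -14;12 -3.6 0 0 0 -21;16 -5 0 0 0 -27;20 -6 0 0 0 -27"}}

```text
t: 18.55
tool_pos: [504.6, 107.9, 293.0]
ee_rot: [179.9, 0.1, 107.1]
wrist_force: [0.6, -0.5, -1.5]
opening: 0.522
grip_force: 41.6
```

Emit:
{"fn": "jog_arm", "kwargs": {"motion": "2 0.6 0 0 8 0;4 1.2 0 0 16 0;6 1.8 0 0 24 0;8 2.4 1 0 32 0;9 3 2 0 40 0"}}

```text
t: 19.05
tool_pos: [508.0, 203.0, 274.0]
ee_rot: [179.6, -40.1, 107.4]
wrist_force: [0.5, 0.4, -2.5]
opening: 0.521
grip_force: 41.5
```

Emit:
{"fn": "jog_arm", "kwargs": {"motion": "0 0 0 0 0 0;0 0 0 0 0 0;0 0 0 0 0 0"}}

```text
t: 19.35
tool_pos: [507.9, 202.1, 274.2]
ee_rot: [179.7, -39.7, 107.3]
wrist_force: [-0.2, 0.7, -0.4]
opening: 0.52
grip_force: 41.5
```

```bash
cat > pl.py <<'E'
from h import *
B=np.array([485.9,358.9]);f=107.3;w=np.array([np.cos(np.radians(f)),np.sin(np.radians(f))])
def P(h,t=62):
    s,c=np.sin(np.radians(t)),np.cos(np.radians(t)); a=np.array([*(s*w),-c])
    ax=np.array([*(B-4*w),5+h]);return tl(ax-12*a,f,t)
E
python3 -c "
from pl import *
go(P(190),P(48))"
```

```text
t 19.35 [507.9 202.1 274.2] [179.7 -39.7 107.3] open 0.52 grip 41.5 F [-0.2  0.7 -0.4] q [ 27.  39. -54. 116. -15.  37.  10.]
[4.15 2.52 9.72] [ 0.3 22.3  0.1] len 10.9 -> [504.4 299.4 226. ]
[-12.54  -0.     6.67] [0. 0. 0.] len 14.2 -> [504.4 299.4  84. ]
```

Emit:
{"fn": "jog_arm", "kwargs": {"motion": "1 0.6 2.5 0 6 0;2 1.2 5 0 12 0;3 1.8 7.5 0 18 0;4.1 2.5 9.7 0 22.3 0;4.1 2.5 9.7 0 22.3 0"}}

```text
t: 19.85
tool_pos: [503.8, 300.1, 222.9]
ee_rot: [-179.9, -62.2, 107.1]
wrist_force: [-0.2, -0.6, -0.8]
opening: 0.518
grip_force: 41.4
```

Emit:
{"fn": "jog_arm", "kwargs": {"motion": "0 0 0 0 0 0;0 0 0 0 0 0;0 0 0 0 0 0"}}

```text
t: 20.15
tool_pos: [505.1, 298.5, 226.6]
ee_rot: [179.3, -62.0, 107.7]
wrist_force: [-0.3, 0.4, -1.9]
opening: 0.525
grip_force: 41.4
```

```bash
python3 -c "
from pl import *
go(P(100),P(52))
p,d=manip.camera('scene');cv2.imwrite('pics/s1.png',p[:,:,::-1])"
```

```text
t 20.15 [505.1 298.5 226.6] [179.3 -62.  107.7] open 0.525 grip 41.4 F [-0.3  0.4 -1.9] q [ 27.  60. -66. 116. -23.  27.  19.]
[-7.95 -0.09  4.35] [0.3 0.  0.2] len 9.1 -> [504.4 299.4 136. ]
[-4.24 -0.    2.25] [0. 0. 0.] len 4.8 -> [504.4 299.4  88. ]
```

View pics/s1.png

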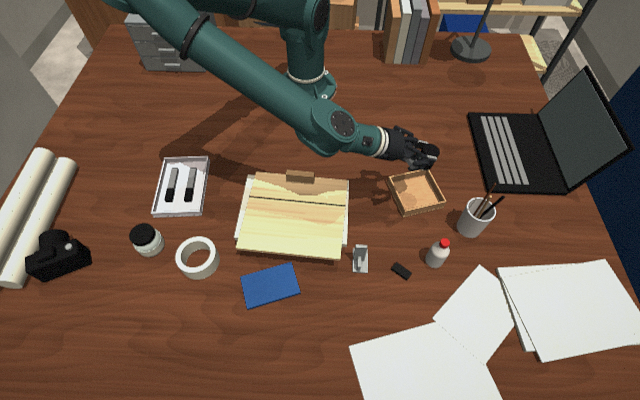

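The scene view shows the jar held at about (425,155) next to the box (415,190), with the arm leaning over the board. I'll swing the approach towards the robot side for joint range and clearance.

```bash
sed -i 's/f=107.3/f=75/' pl.py; python3 -c "
from pl import *
go(P(190))"
```

```text
t 20.2 [505.1 298.5 226.4] [179.4 -62.  107.6] open 0.524 grip 41.4 F [-0.3 -0.9 -1.3] q [ 27.  60. -66. 116. -23.  27.  19.]
[ 0.48 -3.36  0.95] [-28.2  -0.1  15.3] len 3.5 -> [469.8 298.7 226. ]
```

Emit:
{"fn": "jog_arm", "kwargs": {"motion": "0.1 -0.8 0.2 -7 0 3.8;0.2 -1.7 0.4 -14 0 7.6;0.3 -2.5 0.7 -21 0 11.4;0.5 -3.4 1 -28.2 0 15.3;0.5 -3.4 1 -28.2 0 15.3"}}

```text
t: 20.7
tool_pos: [494.1, 278.1, 250.6]
ee_rot: [-176.2, -62.3, 81.8]
wrist_force: [0.3, 0.4, -1.0]
opening: 0.522
grip_force: 42.7
```

Emit:
{"fn": "jog_arm", "kwargs": {"motion": "0 0 0 0 0 0;0 0 0 0 0 0;0 0 0 0 0 0"}}

```text
t: 21.0
tool_pos: [494.4, 278.7, 250.0]
ee_rot: [-176.3, -62.4, 82.1]
wrist_force: [0.1, -0.3, -1.8]
opening: 0.52
grip_force: 42.7
```

```bash
python3 -c "
from pl import *
go(P(100),P(54))"
```

```text
t 21.0 [494.4 278.7 250. ] [-176.3  -62.4   82.1] open 0.52 grip 42.7 F [ 0.1 -0.3 -1.8] q [ 34.  58. -72. 127. -77.   5.  59.]
[-9.34 -2.28  6.91] [-10.   -0.3   3.3] len 11.8 -> [469.8 298.7 136. ]
[-4.06 -0.    2.16] [0. 0. 0.] len 4.6 -> [469.8 298.7  90. ]
```

```bash
sed -i 's/f=75/f=118/;s/t=62/t=58/' pl.py; python3 -c "
from pl import *
go(P(190))"
```

```text
t 21.0 [494.4 278.7 250. ] [-176.3  -62.4   82.1] open 0.52 grip 42.7 F [ 0.1 -0.3 -1.8] q [ 34.  58. -72. 127. -77.   5.  59.]
[-0.4   1.8   3.45] [ 27.5  -4.8 -17.7] len 3.9 -> [514.1 305.9 230. ]
```

Emit:
{"fn": "jog_arm", "kwargs": {"motion": "-0.1 0.4 0.8 6.6 -1 -4.2;-0.2 0.8 1.6 13 -2 -8.4;-0.3 1.2 2.4 20 -3 -13;-0.4 1.8 3.4 27.5 -4.8 -17.7;-0.4 1.8 3.4 27.5 -4.8 -17.7"}}

```text
t: 21.5
tool_pos: [515.7, 307.5, 230.1]
ee_rot: [179.7, -57.8, 118.6]
wrist_force: [0.4, 0.7, -1.0]
opening: 0.52
grip_force: 42.7
```

Emit:
{"fn": "jog_arm", "kwargs": {"motion": "0 0 0 0 0 0;0 0 0 0 0 0;0 0 0 0 0 0"}}

```text
t: 21.8
tool_pos: [512.9, 304.8, 229.7]
ee_rot: [-179.7, -58.1, 117.7]
wrist_force: [0.0, -0.3, -1.9]
opening: 0.522
grip_force: 42.7
```

```bash
python3 -c "
from pl import *
go(P(190),P(120),P(54))"
```

```text
t 21.8 [512.9 304.8 229.7] [-179.7  -58.1  117.7] open 0.522 grip 42.7 F [ 0.  -0.3 -1.9] q [ 11.  47. -40. 111. -42.  47.  40.]
[0.05 0.16 0.02] [-0.  -0.1 -0.1] len 0.2 -> [514.1 305.9 230. ]
[-5.94 -0.    3.71] [0. 0. 0.] len 7.0 -> [514.1 305.9 160. ]
[-5.6 -0.   3.5] [0. 0. 0.] len 6.6 -> [514.1 305.9  94. ]
```

Emit:
{"fn": "jog_arm", "kwargs": {"motion": "-2 0.2 1.2 0 0 0;-4 0.2 2.5 0 0 0;-5.9 0.2 3.7 0 0 0;-5.9 0.2 3.7 0 0 0;-5.9 0.2 3.7 0 0 0"}}

```text
t: 22.3
tool_pos: [515.1, 306.0, 160.8]
ee_rot: [-179.8, -58.1, 117.7]
wrist_force: [0.5, 0.2, -1.2]
opening: 0.521
grip_force: 42.7
```

Emit:
{"fn": "jog_arm", "kwargs": {"motion": "-1.5 0 0.9 0 0 0;-3 0 1.8 0 0 0;-4.3 0 2.7 0 0 0;-4.3 0 2.7 0 0 0;-4.3 0 2.7 0 0 0"}}

```text
t: 22.8
tool_pos: [515.2, 306.8, 109.3]
ee_rot: [-179.8, -58.1, 117.8]
wrist_force: [0.6, -0.1, -1.1]
opening: 0.522
grip_force: 42.7
```

```bash
python3 -c "
from pl import *
go(P(54),P(51),P(48))"
```

```text
t 22.8 [515.2 306.8 109.3] [-179.8  -58.1  117.8] open 0.522 grip 42.7 F [ 0.6 -0.1 -1.1] q [ 10.  58. -39. 111. -41.  39.  48.]
[-1.31 -0.14  0.79] [-0.  -0.1 -0.1] len 1.5 -> [514.1 305.9  94. ]
[-0.25 -0.    0.16] [0. 0. 0.] len 0.3 -> [514.1 305.9  91. ]
[-0.25 -0.    0.16] [0. 0. 0.] len 0.3 -> [514.1 305.9  88. ]
```

Emit:
{"fn": "jog_arm", "kwargs": {"motion": "-0.6 -0.1 0.4 0 0 0;-1.1 -0.1 0.7 0 0 0;-1.1 -0.1 0.7 0 0 0"}}

```text
t: 23.1
tool_pos: [514.5, 306.0, 96.1]
ee_rot: [-179.9, -58.0, 117.9]
wrist_force: [1.0, -0.7, -1.6]
opening: 0.52
grip_force: 42.7
```

Emit:
{"fn": "jog_arm", "kwargs": {"motion": "-0.2 0 0.1 0 0 0;-0.3 0 0.2 0 0 0;-0.3 0 0.2 0 0 0"}}

```text
t: 23.4
tool_pos: [514.6, 306.4, 93.2]
ee_rot: [-180.0, -58.0, 117.9]
wrist_force: [-0.5, -0.1, -1.5]
opening: 0.52
grip_force: 42.7
```

Emit:
{"fn": "jog_arm", "kwargs": {"motion": "-0.2 0 0.1 0 0 0;-0.3 0 0.2 0 0 0;-0.3 0 0.2 0 0 0"}}

```text
t: 23.7
tool_pos: [514.6, 306.8, 91.1]
ee_rot: [-180.0, -58.2, 118.0]
wrist_force: [0.5, -3.6, 5.3]
opening: 0.524
grip_force: 43.4
```

```bash
python3 -c "
from pl import *
o=manip.get_obs();p=np.array(o['tool_pos']);R=Ro.from_euler('xyz',o['ee_rot'],degrees=True)
g=p+R.apply([0,0,66]); print('axis pt',g.round(1))
th=np.radians(12);wz=np.array([*w,0]);ax=np.array([*(np.sin(th)*w),np.cos(th)]);perp=np.array([*(np.cos(th)*w),-np.sin(th)])
piv=g-48*ax+22*perp;print('pivot',piv.round(1))
Q=R.apply([0,1,0])
for a in(5,11):
    D=Ro.from_rotvec(np.radians(a)*Q);go((piv+D.apply(p-piv)+[0,0,.5],D*R))"
```

```text
axis pt [488.3 356.4  56.3]
pivot [482.9 366.6   4.8]
t 23.7 [514.6 306.8  91.1] [-180.   -58.2  118. ] open 0.524 grip 43.4 F [ 0.5 -3.6  5.3] q [ 10.  60. -39. 110. -40.  38.  49.]
[-0.87 -0.   -0.32] [ 0.  5. -0.] len 0.9 -> [518.1 300.4  85.3]
t 23.7 [514.6 306.8  91.1] [-180.   -58.2  118. ] open 0.524 grip 43.4 F [ 0.5 -3.6  5.3] q [ 10.  60. -39. 110. -40.  38.  49.]
[-1.99 -0.   -0.56] [ 0. 11. -0.] len 2.1 -> [521.8 293.4  77.1]
```

The contact point works out at z = 4.8, which matches the box floor. I'll rock the jar upright about that edge, let go and back off.

Emit:
{"fn": "jog_arm", "kwargs": {"motion": "-0.9 0 -0.3 0 5 0;-1.4 0 -0.5 0 8 0;-2 0 -0.6 0 11 0;-2 0 -0.6 0 11 0;-2 0 -0.6 0 11 0"}}

```text
t: 24.2
tool_pos: [522.1, 292.9, 76.6]
ee_rot: [-180.0, -69.2, 117.9]
wrist_force: [0.7, -1.3, 3.4]
opening: 0.519
grip_force: 43.1
```

Emit:
{"fn": "jog_arm", "kwargs": {"motion": "0 0 0 0 0 0;0 0 0 0 0 0;0 0 0 0 0 0;0 0 0 0 0 0", "claw": 6.2}}

```text
t: 24.6
tool_pos: [521.8, 292.7, 75.8]
ee_rot: [-180.0, -69.0, 118.0]
wrist_force: [-0.4, -0.5, -0.1]
opening: 0.727
grip_force: 0.0
```

Emit:
{"fn": "jog_arm", "kwargs": {"motion": "0 0 -1.5 0 0 0;0 0 -3.5 0 0 0;0 0 -6 0 0 0;2 0 -8 0 0 0;4 0 -9 0 0 0"}}

```text
t: 25.1
tool_pos: [556.8, 228.0, 145.6]
ee_rot: [-179.9, -68.9, 117.6]
wrist_force: [0.3, 0.2, -0.5]
opening: 0.725
grip_force: 0.0
```

```bash
python3 -c "
from pl import *
go()
p,d=manip.camera('top');cv2.imwrite('pics/top2.png',cv2.resize(p[150:300,180:430,::-1],None,fx=3,fy=3))
W=cloud('top',d);S=W[210:300,185:262];q=S[(S[...,2]>50)&(S[...,2]<75)];print(len(q),cv2.minAreaRect(q[:,:2].astype(np.float32)),np.median(q[:,2]) if len(q) else 0)"
```

```text
t 25.1 [556.8 228.  145.6] [-179.9  -68.9  117.6] open 0.725 grip 0.0 F [ 0.3  0.2 -0.5] q [ 19.  60. -40. 105. -39.  55.  48.]
238 ((493.9721984863281, 346.39569091796875), (44.643070220947266, 43.202362060546875), 88.7662582397461) 64.67958917142303
```

View pics/top2.png

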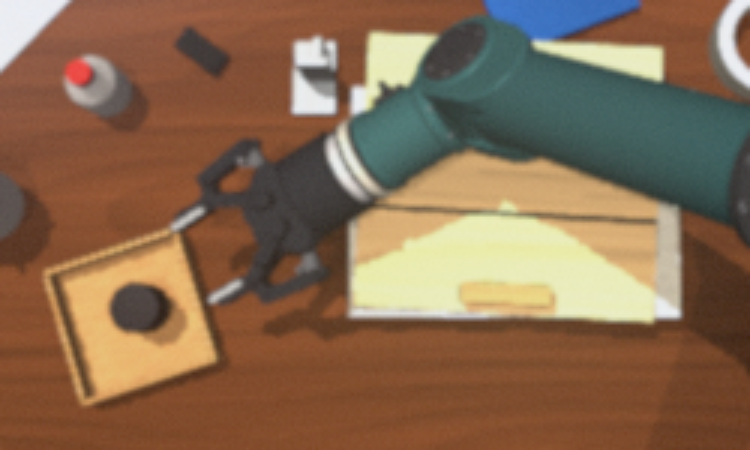

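The jar stands upright in the box at crop (138,308), with its top at z = 65. Now I'll bring the tool upright above the cleat.

```bash
python3 -c "
from h import *
go(tl([550,200,150],100,-0),tl([497,14,170],85.7,0))"
```

```text
t 25.15 [557.1 229.7 150. ] [179.4 -69.  118.4] open 0.727 grip 0.0 F [-0.6  0.8  2.1] q [ 19.  60. -40. 105. -39.  55.  48.]
[ 4.23 -1.99 -4.08] [-10.5 -68.4  15.7] len 6.2 -> [550. 200. 204.]
[-17.4   -8.45  -2.  ] [ 0.  -0.  14.3] len 19.4 -> [497.  14. 224.]
```

Emit:
{"fn": "jog_arm", "kwargs": {"motion": "6 -2 -5 0 0 0;6 -2 -5 -3 -17 4;6 -2 -5 -6 -34 8;6 -2 -5 -6 -34 8;6 -2 -5 -6 -34 8"}}

```text
t: 25.65
tool_pos: [549.5, 197.8, 220.6]
ee_rot: [-177.0, -35.4, 106.8]
wrist_force: [0.4, 0.6, -0.8]
opening: 0.721
grip_force: 0.0
```

```bash
python3 -c "
from h import *
go(tl([540,150,190],95,-0),tl([497,14,170],85.7,0))"
```

```text
t 25.65 [549.5 197.8 220.6] [-177.   -35.4  106.8] open 0.721 grip 0.0 F [ 0.4  0.6 -0.8] q [  8.  37. -27. 112. -30.  43.  27.]
[-2.15 -2.52 -4.28] [ -6.5 -35.   12.3] len 5.4 -> [540. 150. 244.]
[-13.17  -5.47   2.  ] [-0.  -0.   9.3] len 14.4 -> [497.  14. 224.]
```

Emit:
{"fn": "jog_arm", "kwargs": {"motion": "-2.1 -2.5 -4.3 -6.5 -35 12.3;-2.1 -2.5 -4.3 -6.5 -35 12.3;-2.1 -2.5 -4.3 -6.5 -35 12.3;-2.1 -2.5 -4.3 -6.5 -35 12.3;-2.1 -2.5 -4.3 -6.5 -35 12.3", "claw": 5}}

```text
t: 26.15
tool_pos: [538.8, 154.6, 244.6]
ee_rot: [-179.9, -0.1, 95.5]
wrist_force: [0.6, 0.1, -1.0]
opening: 0.586
grip_force: 0.0
```

Emit:
{"fn": "jog_arm", "kwargs": {"motion": "-4 -1.8 0.7 0 0 9.3;-8 -3.6 1.4 0 0 9.3;-13.1 -5.5 2 0 0 9.3;-13.1 -5.5 2 0 0 9.3;-13.1 -5.5 2 0 0 9.3"}}

```text
t: 26.65
tool_pos: [496.0, 14.1, 222.8]
ee_rot: [-179.7, -0.2, 85.7]
wrist_force: [-0.1, 0.7, 0.0]
opening: 0.582
grip_force: 0.0
```

Emit:
{"fn": "jog_arm", "kwargs": {"motion": "0 0 0 0 0 0;0 0 0 0 0 0;0 0 0 0 0 0"}}

```text
t: 26.95
tool_pos: [497.4, 17.9, 222.8]
ee_rot: [-179.8, -0.3, 86.1]
wrist_force: [0.1, -0.0, 0.4]
opening: 0.589
grip_force: 0.0
```

```bash
cat > bd.py <<'E'
from h import *
def board(save=None):
    p,d=manip.camera('top');W=cloud('top',d)
    if save:cv2.imwrite(save,cv2.resize(p[120:300,180:520,::-1],None,fx=2.3,fy=2.3))
    g=cv2.cvtColor(p,cv2.COLOR_RGB2HSV);out={}
    m=((W[...,2]>67)&(W[...,2]<77)&(W[...,0]<900)&(abs(W[...,1])<160)&(g[...,0]>18)&(g[...,0]<40)&(g[...,1]>40)).astype(np.uint8)
    # dark line: dark pixels at board height with small brightness
    k=(W[...,2]>66)&(W[...,2]<78)&(abs(W[...,1])<125)&(W[...,0]>540)&(W[...,0]<730)
    bh=cv2.morphologyEx(g[...,2],cv2.MORPH_BLACKHAT,np.ones((7,1),np.uint8))
    v,u=np.where(k&(bh>30));Q=np.array([px2w('top',a,b,72)for a,b in zip(u,v)])
    if len(Q)>10:
        for _ in range(4):
            f=np.polyfit(Q[:,1],Q[:,0],1);r=abs(Q[:,0]-np.polyval(f,Q[:,1]));Q=Q[r<max(4,2*np.median(r))]
        print("line n",len(Q),"x at y=0",f[1].round(1),"yaw",-np.degrees(np.arctan(f[0])).round(2),"y",Q[:,1].min().round(),Q[:,1].max().round())
    S=W[(W[...,2]>96)&(W[...,2]<112)&(abs(W[...,1])<60)&(W[...,0]<700)&(W[...,0]>440)]
    print("cleat",len(S),cv2.minAreaRect(S[:,:2].astype(np.float32)) if len(S)>5 else 0)
    q=W[m>0];print("board",len(q),[np.percentile(q[:,i],[.3,99.7]).round(1) for i in(0,1)])
E
python3 -c "
from bd import *
board()
u=np.array([497,14.])
to((497.2,14.1,152,85.7))"
```

```text
line n 118 x at y=0 570.1 yaw -4.35 y -123.0 123.0
cleat 0 0
board 6989 [array([476.4, 734.8]), array([-131.3,  145.3])]
t 27.0 at [497.2  17.7 222.8] [-179.75   -0.27   86.08] open 0.582 grip 0.0 F [-0.3 -0.5 -0. ]
[-0.4   0.05  7.07] [-0.3 -0.3  0.4]  len 7.1
```

Emit:
{"fn": "jog_arm", "kwargs": {"motion": "-0.3 0 2 0 0 0.4;-0.3 0 4 0 0 0.4;-0.3 0 6.5 0 0 0.4;-0.3 0 6.5 0 0 0.4;-0.3 0 6.5 0 0 0.4"}}

```text
t: 27.5
tool_pos: [496.3, 14.2, 157.6]
ee_rot: [-179.7, -0.2, 85.6]
wrist_force: [0.3, -0.6, -0.3]
opening: 0.587
grip_force: 0.0
```

Emit:
{"fn": "jog_arm", "kwargs": {"motion": "0 0 0 0 0 0;0 0 0 0 0 0;0 0 0 0 0 0;0 0 0 0 0 0;0 0 0 0 0 0", "claw": 0.8, "grip_force": 60}}

```text
t: 28.0
tool_pos: [497.1, 13.8, 158.9]
ee_rot: [-179.9, -0.3, 85.6]
wrist_force: [-0.4, 0.0, 7.5]
opening: 0.194
grip_force: 59.9
```

Emit:
{"fn": "jog_arm", "kwargs": {"motion": "0 0 0.1 0 0 0;0 0 0.1 0 0 0"}}

```text
t: 28.2
tool_pos: [497.1, 13.8, 158.9]
ee_rot: [-179.9, -0.3, 85.6]
wrist_force: [-2.2, -0.9, 15.6]
opening: 0.194
grip_force: 61.3
```

```bash
python3 -c "
from bd import *
board()
to((497.2,14.1,152,85.7))"
```

```text
line n 159 x at y=0 569.4 yaw -4.3 y -123.0 123.0
cleat 0 0
board 7256 [array([474.2, 734.3]), array([-131.2,  145.2])]
t 28.25 at [497.1  13.8 158.9] [-179.88   -0.28   85.58] open 0.197 grip 61.3 F [-2.6  0.2 17.3]
[0.03 0.01 0.69] [-0.1 -0.3 -0.1]  len 0.7
```

Emit:
{"fn": "jog_arm", "kwargs": {"motion": "0 0.8 -0.1 0 0 -0.3;0 2 -0.1 0 0 -0.6;0 3.5 -0.1 0 0 -1;-0.1 5 -0.1 0 0 -1.3;-0.1 6.5 -0.1 0 0 -1.5"}}

```text
t: 28.75
tool_pos: [554.9, 7.6, 158.8]
ee_rot: [-178.9, -0.2, 87.1]
wrist_force: [-13.8, 0.0, 21.6]
opening: 0.201
grip_force: 62.7
```

Emit:
{"fn": "jog_arm", "kwargs": {"motion": "0 1.2 0 0 0 -0.3;0 2.4 0 0 0 -0.6;0 3.6 0 0 0 -1;-0.1 4.8 0 0 0 -1.2;-0.1 5.7 0 0 0 -1.4"}}

```text
t: 29.25
tool_pos: [613.7, 3.6, 158.8]
ee_rot: [-179.1, -0.2, 88.4]
wrist_force: [-13.4, 1.3, 19.7]
opening: 0.193
grip_force: 62.2
```

Emit:
{"fn": "jog_arm", "kwargs": {"motion": "0 0 0 0 0 0;0 0 0 0 0 0;0 0 0 0 0 0"}}

```text
t: 29.55
tool_pos: [616.0, 3.5, 158.8]
ee_rot: [-179.5, -0.2, 88.4]
wrist_force: [-5.7, 0.3, 12.9]
opening: 0.196
grip_force: 61.1
```

```bash
python3 -c "
from bd import *
board()
to((633,1.4,159,88.6))"
```

```text
line n 70 x at y=0 687.5 yaw -2.35 y 42.0 124.0
cleat 21 ((615.4818115234375, 37.4483642578125), (7.9205193519592285, 15.875736236572266), 89.17259979248047)
board 6326 [array([599.8, 848.3]), array([-134.4,  135.5])]
t 29.6 at [616.    3.5 158.8] [-179.51   -0.25   88.43] open 0.195 grip 61.1 F [-6.4  0.  12.3]
[-0.16  1.71 -0.03] [-0.5 -0.2 -0.2]  len 1.7
```

Emit:
{"fn": "jog_arm", "kwargs": {"motion": "0 0.6 0 0 0 0;0 1.2 0 0 0 0;-0.1 1.8 0 0 0 -0.2;-0.1 1.8 0 0 0 -0.2"}}

```text
t: 30.0
tool_pos: [632.5, 2.3, 158.9]
ee_rot: [-179.3, -0.3, 88.6]
wrist_force: [-9.7, 1.2, 16.5]
opening: 0.201
grip_force: 61.7
```

Emit:
{"fn": "jog_arm", "kwargs": {"motion": "0 0 0 0 0 0;0 0 0 0 0 0;0 0 0 0 0 0;0 0 0 0 0 0;0 0 0 0 0 0"}}

```text
t: 30.5
tool_pos: [632.5, 2.3, 158.9]
ee_rot: [-179.3, -0.3, 88.6]
wrist_force: [-9.1, 1.2, 15.7]
opening: 0.191
grip_force: 61.6
```

```bash
python3 -c "
from bd import *
board('pics/top3.png')
p,d=manip.camera('top');W=cloud('top',d);S=W[150:200,268:300];q=S[(S[...,2]>78)&(S[...,2]<100)];print('blade',cv2.minAreaRect(q[:,:2].astype(np.float32)))
p,d=manip.camera('scene');cv2.imwrite('pics/s2.png',cv2.resize(p[150:300,200:400,::-1],None,fx=4,fy=4))
to((633,1.4,159,88.6))"
```

```text
line n 123 x at y=0 704.9 yaw -1.32 y -123.0 124.0
cleat 29 ((631.6205444335938, 35.739784240722656), (10.64278507232666, 16.27081871032715), 89.3232421875)
board 6147 [array([616.7, 865.6]), array([-135.,  135.])]
blade ((709.7957763671875, 182.6151885986328), (28.113933563232422, 7.753695487976074), 88.72877502441406)
t 30.65 at [632.5   2.4 158.9] [-179.31   -0.26   88.65] open 0.192 grip 61.6 F [-10.    0.4  15.7]
[-0.09  0.05 -0.01] [-0.7 -0.3  0.1]  len 0.1
```

View pics/top3.png

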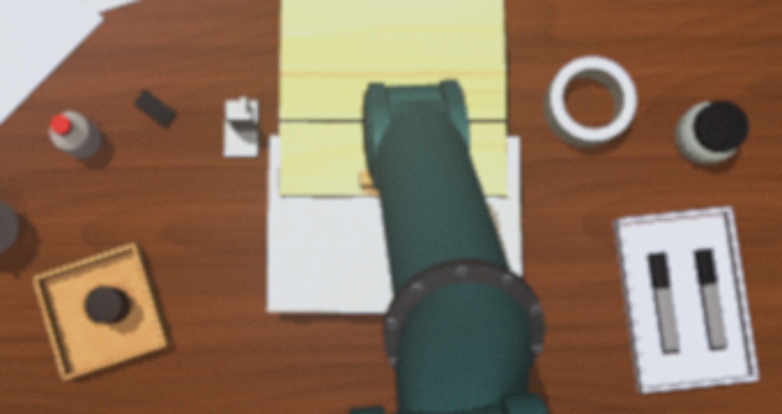

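The line is straight and about 1 mm from the gauge mark. The board is flat and still gripped, the markers are in the tray, and the jar is upright in the box. I'll hand the job in.

```bash
python3 -c "
from station import manip
print(manip.finish_job())"
```

```text
the job is handed in; nothing more can be done
None
```

I've handed the job in: both markers are in the pen tray, the ink jar stands upright in the box, and the board is held flat by its cleat with its line about 1 mm from the gauge mark by the cameras. The second marker knocked the jar off the board on its way to the tray; I picked it up and stood it in the box before sliding the board. The hand-in returned no verdict.

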